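Open the latched gate of the charging cage

TASK

The charging cage on the bench is shut by a gravity latch. Press the red thumb lever down so that the latch bar lifts out of its catch, swing the yellow gate wide open towards you, close to a right angle, and leave it standing open with the latch bar dropped back down. Do not disturb the tape measure, tape roll, parts tin or glue bottle beside it.

Things in the scene. Friction and masses are not known exactly. Their poses are not given: they have to be found in the camera images.
- cage: fixed grey steel cage with a charger inside, 205 deep x 290 wide x 260 mm high; the gate fills its front, gate plane at x = -76 mm. Origin: centre of its underside, on the bench; x axis points from the front into the cage, y to the left seen from the front, z up
- eave_edge (a point): middle of the front edge of the cage's flat roof (z 234 to 260 mm), which overhangs the gate by 46 mm, over the thumb lever: a vertical gripper does not get at the lever; come from the front with the tool tilted 25 to 50 degrees from vertical
- catch (a point): middle of the catch, at bar height: a steel U open at the top on the right front post. The bar lies behind its 8 mm thick front cheek, which reaches 10 mm above the bar's lower edge
- gate (a joint): hinge of the yellow barred gate (194 wide, 188 high, 12 mm thick, 0.9 kg, lower edge 32 mm above the bench). 0 = shut, positive = opened towards the robot, clockwise seen from above, up to 1.75 rad. Slight friction (0.04 N m): it stays where it is left. The catch holds it shut while the latch bar is down
- gate_hinge (a point): point on the gate's vertical hinge axis (left edge of the gate seen from the front), 110 mm above the bench, at the height of the latch bar
- gate_edge (a point): middle of the gate's free edge at the latch bar's height, 194 mm from the hinge axis; it moves with the gate
- latch_bar (a joint): pivot of the steel latch bar (154 x 16 x 8 mm) on the gate's front, 146 mm from the hinge axis, axis square to the gate. 0 = level, in the catch; positive = tip lifted as the thumb lever goes down; stop at 0.45 rad. It clears the catch from about 0.17; 0.3 is safe. Released, it falls back to 0 by its weight (1 N at the lever), onto a stop on the gate
- thumb_lever: red thumb lever fixed to the bar, 55 mm from its pivot towards the hinge: pad 24 mm wide (y), 8 thick (z), standing 44 mm out of the bar along -x, 14 mm high lip at its outer end. Origin: pad centre, 42 mm before the gate plane, 91 mm from the hinge axis, 110 mm high. Axes as the cage's when shut; turns with gate and bar. Pinch it across the 24 mm; 10 mm down clears the catch, 16 mm is 0.3 rad
- tape_measure: loose yellow tape measure, 38 x 80 x 62 mm, right of the cage; origin centre of underside
- tape_roll: loose blue roll of tape, 104 mm across, 24 mm high, right of the cage; origin centre of underside
- parts_tin: loose white round tin, 73 mm across, 32 mm high, right of the cage; origin centre of underside
- glue_bottle: loose upright glue bottle, 57 mm across, 155 mm high, right of the cage; origin centre of underside

How it is judged:
By the outcome, as a careful person would: the job done as asked, in the order asked, and still so for the second after the job is handed in, with the robot touching nothing.
It also fails if it takes over 40 s, if anything falls off the work surface, if the arm or the gripper's body presses on something with over 40 N, if the wrist force passes 120 N, or if a joint passes its speed limit or range.

ROBOT

A 6-joint arm with a two-finger parallel gripper is mounted at the origin on a cart in front of the work surface, level with it; the furniture and walls round the work are solid. World frame = base frame: x ahead of the robot, y to its left, z up, the work surface at z = 0. Lengths are in m, angles in rad, forces in N, time in s.
With the tool pointing down it reaches from about 0.375 to 0.975 m from the base axis. Payload 3.8 kg.
Tool frame: the origin (TCP) lies at the very end of the fingers, on their centre line; the grasp point (between the pads) lies 19 mm behind it; z points along the fingers, y is the line along which they close (so a half turn about z gives the same grasp; the last joint's range is limited). The gripper opens to 85 mm and grips with 20 to 120 N. Pads are 22 mm wide; open, the fingers measure 114 mm over their backs; the gripper's body (76 mm by 85 mm) begins 54 mm behind the grasp point. The pads swing forward as they close: fully open they stand 13 mm farther back than shut.
Start: joints at [-1.266, 0.264, 1.604, -0, 1.274, -0.037], TCP at [0.226, -0.636, 0.231] pointing down, gripper open.
Joint ranges: [-2.63, 2.63], [-0.94, 2.18], [0.31, 2.57], [-1.31, 4.45], [0, 2.66], [-2.55, 2.55]. Speed limits (rad/s): [2.57, 2.57, 3.14, 3.14, 3.14, 3.14].

INTERFACE

Orientations are given as a rotation vector (axis times angle).
In Python, from workcell import * gives the robot as it stands.
- The arm moves only by the shell command python3 -m crank 'ROWS' [OPENING] [FORCE]. ROWS is JSON, a list that holds one entry, the list of rows, each a list of 6 numbers: the shift along the tool's x, y, z in cm, then the turn, a rotation vector about the tool's x, y, z in rad. In form: [[[dx, dy, dz, ax, ay, az], ...]]. A call has 1 to 8 rows; each row shifts and turns the commanded pose from where the row before left it, along the tool's axes as they then stand; what a row does not reach is not made up. A row lasts 1/12 s, in which the tool goes at most 41.7 mm and 7.16 degrees, less where a joint would pass 70% of its speed; a pose out of reach is approached as far as the arm can. A call with a gripper value outside its range is refused whole. OPENING is the finger opening in cm, from 0 to 8.54, set as the call begins (- or left out, the last holds). The fingers move at their own pace and stop on an object; FORCE is the grip in N (left out, the last holds). Time passes only in rows, so rows that do not move let the fingers close. It gives the time, the measured TCP pose, the force, the opening and the grip force at its end, in the units of the state.
- read_state(): the state, without advancing time (a new reading comes with each control period).
- read_camera(name): name is "side" or "top"; returns the picture (400x640x3 uint8, blue, green, red); there is no depth.
- camera_model(name): a dict with "camera_matrix" (3x3 intrinsics, pixels), "R" (3x3) and "t" (3): a world point X has camera coordinates R X + t. Camera axes: x right, y down, z forward; pixel columns grow to the right and rows downward; lengths in m; the calibration is good to about 2 mm. A picture is of the moment at which its call begins. camera_model takes no time and is no camera call.
- finish_job(): hands the job in; it is judged then, once.
The state is a dict: "time": time; "q": joint angles; "joint_vel": joint speeds; "joint_torque": joint torques, N m; "tool_pos": TCP position; "tcp_rot": TCP orientation; "wrist_force": force on the tool from outside, world axes, zero at the start; "torque": the same for the moment, N m; "width": opening from 0.0 (shut) to 1.0 (fully open); "grip_force": force on a finger pad.
Only numpy, scipy, OpenCV 4.12 (cv2) and the standard library are available. Lean on these libraries where they do the work, as an engineer would, in place of code of your own. Each camera call takes 0.05 s, during which the arm holds its last target. There are 200 camera calls.

## Working session

There is one attempt and no reset: what is moved stays moved. The work goes in short steps, Python scripts to look and compute and a shell command to move; the robot and the scene stay as the last step left them, time stands still between calls to the robot, and variables do not carry over. Pictures are saved under pics/ and viewed, at most 10 in all, crops included, and the job is handed in when it is done.

```bash
ls; mkdir -p pics
python3 - <<'E'
from workcell import *
import cv2
for n in("side","top"):
    cv2.imwrite(f"pics/{n}0.png",read_camera(n)); m=camera_model(n); print(n,m)
print(read_state())
E
```

```text
pics
side {'camera_matrix': array([[398.7220158 ,   0.        , 325.3614332 ],
       [  0.        , 398.7220158 , 197.56668537],
       [  0.        ,   0.        ,   1.        ]]), 'R': array([[ 0.39254106, -0.9196928 ,  0.00875588],
       [-0.46909871, -0.20839009, -0.85820742],
       [ 0.79111182,  0.33277428, -0.51322838]]), 't': array([-0.39272876,  0.34978355,  0.78826784])}
top {'camera_matrix': array([[446.07939637,   0.        , 313.57491141],
       [  0.        , 446.07939637, 194.48470713],
       [  0.        ,   0.        ,   1.        ]]), 'R': array([[ 0.00794583, -0.99985889, -0.01480094],
       [-0.99601882, -0.00659934, -0.08889863],
       [ 0.0887884 ,  0.01544838, -0.9959307 ]]), 't': array([-0.15502225,  0.55151178,  1.32641636])}
{'time': 0.1, 'q': array([-1.26591657e+00,  2.64727255e-01,  1.60526628e+00,  3.73663534e-06,
        1.27371270e+00, -3.68772093e-02]), 'joint_vel': array([-6.21785307e-04, -1.83968010e-03, -1.82571596e-03,  3.06870780e-05,
       -2.68546175e-04,  1.69213986e-03]), 'joint_torque': array([ 1.47036371e-04, -5.16708076e+01, -3.68591130e+01, -6.90079469e-05,
        6.29885224e-03, -4.58401769e-05]), 'tool_pos': array([ 0.22603141, -0.63530967,  0.23003764]), 'tcp_rot': array([-3.09377342e+00, -5.33863898e-01,  4.37703042e-04]), 'wrist_force': array([ 0.28491863, -0.79179574, -0.90457853]), 'torque': array([0.02190768, 0.05456977, 0.04097117]), 'grip_force': 0.0, 'width': 1.003033200012801}
```

View pics/side0.png

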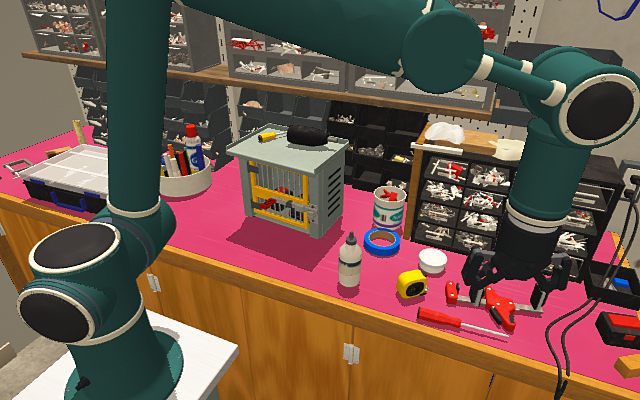

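View pics/top0.png

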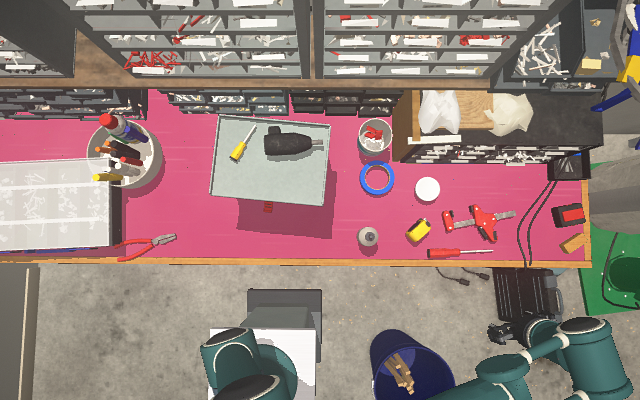

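The side view shows the cage with its gate facing the robot at about (280,205) and the red lever at about (268,204). The bottle is at (349,262), the tape measure at (411,284), the tape roll at (382,241) and the tin at (432,262). The top view shows the roof corners at about (210,195), (325,204), (330,123) and (216,117), with the red lever at (268,207).

```bash
cat > h.py <<'E'
import numpy as np, cv2
from workcell import *
from scipy.spatial.transform import Rotation as Ro
def ray(n,p):
    m=camera_model(n); d=m["R"].T@np.linalg.inv(m["camera_matrix"])@np.r_[p,1.]
    return -m["R"].T@m["t"], d/np.linalg.norm(d)
def onz(n,p,z):
    c,d=ray(n,p); return c+d*(z-c[2])/d[2]
def tri(ps,pt):
    (a,u),(b,v)=ray("side",ps),ray("top",pt)
    s=np.linalg.lstsq(np.c_[u,-v],b-a,rcond=None)[0]; P,Q=a+u*s[0],b+v*s[1]
    return (P+Q)/2,np.linalg.norm(P-Q)
def proj(n,X):
    m=camera_model(n); x=m["camera_matrix"]@(m["R"]@np.asarray(X)+m["t"]); return x[:2]/x[2]
E
python3 - <<'E'
from h import *
top=cv2.imread("pics/top0.png"); side=cv2.imread("pics/side0.png")
hsv=cv2.cvtColor(top,cv2.COLOR_BGR2HSV)
m=cv2.inRange(hsv,(30,5,120),(100,80,255)); m[:105]=0;m[215:]=0;m[:,:200]=0;m[:,345:]=0
m=cv2.morphologyEx(m,cv2.MORPH_CLOSE,np.ones((3,3)))
c=max(cv2.findContours(m,0,2)[0],key=cv2.contourArea); c=cv2.convexHull(c)
ap=cv2.approxPolyDP(c,6,True)[:,0]; print(ap)
for p in ap: print(p,onz("top",p,.26).round(4))
def red(img,n,x0,x1,y0,y1):
    h=cv2.cvtColor(img,cv2.COLOR_BGR2HSV); r=cv2.inRange(h,(0,170,60),(6,255,255))[y0:y1,x0:x1]
    _,_,st,ce=cv2.connectedComponentsWithStats(r)
    for s,k in zip(st[1:],ce[1:]):
        if s[4]>6: print(n,s[:2]+[x0,y0],s[2:],k+[x0,y0])
red(top,"top",255,285,200,220); red(side,"side",240,320,180,230)
a=cv2.resize(side[120:250,215:365],None,fx=4,fy=4,interpolation=cv2.INTER_CUBIC)
cv2.imwrite("pics/c.png",a)
E
```

```text
[[330 126]
 [322 205]
 [209 192]
 [222 108]
 [248 105]]
[330 126] [ 0.7055 -0.1948  0.26  ]
[322 205] [ 0.5054 -0.1758  0.26  ]
[209 192] [0.536  0.1072 0.26  ]
[222 108] [0.751  0.0802 0.26  ]
[248 105] [0.759 0.014 0.26 ]
top [265 202] [ 8  2 11] [268.90909091 202.27272727]
top [265 205] [7 2 8] [268.25  205.125]
top [264 207] [ 8  5 22] [267.22727273 209.13636364]
side [279 187] [ 4  6 15] [281.         188.86666667]
side [285 188] [ 3  4 10] [285.8 189.5]
side [259 198] [17 11 92] [266.97826087 203.66304348]
```

View pics/c.png

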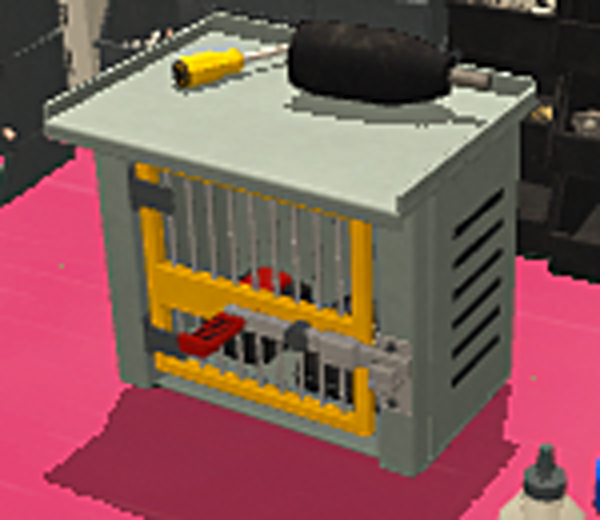

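The crop shows the red lever on the left-middle of the gate front, its outer lip at crop (190,345), which is full-frame (263,206). The bar runs right to the catch at crop (390,360).

Run:
```python
from h import *
E_=np.r_[(.5054+.536)/2,(-.1758+.1072)/2,0]; 
for yaw in (-5.5,-6.2):
    R=Ro.from_euler('z',yaw,degrees=True).as_matrix()
    O=E_-R@[-.122,0,0]; print(yaw,O, "lever",(O+R@[-.118,.006,.11]))
    for nm,P in dict(eaveL=[-.122,.145,.26],eaveR=[-.122,-.145,.26],hinge=[-.076,.097,.11],lipc=[-.138,.006,.114],lipL=[-.140,.018,.124],lipR=[-.140,-.006,.124],pad=[-.118,.006,.114],catch=[-.09,-.11,.11],gatebotR=[-.082,-.097,.032]).items():
        X=O+R@P; print(nm,proj("side",X).round(1),proj("top",X).round(1), ((proj("side",X)-[215,120])*4).round())
print(onz("top",[267.5,209],.118),onz("side",[263,206.2],.115),tri([263,206.2],[267.3,209.1]))
```

```text
-5.5 [ 0.64213834 -0.04599318  0.        ] lever [ 0.52525666 -0.02871101  0.11      ]
eaveL [224.5 144.9] [207.9 192.6] [ 38. 100.]
eaveR [314.5 168. ] [323.1 204.5] [398. 192.]
hinge [253.  188.7] [239.8 183.2] [152. 275.]
lipc [265.3 204.9] [268.9 208. ] [201. 339.]
lipL [261.2 201. ] [264.2 208.1] [185. 324.]
lipR [268.2 203.3] [272.7 209. ] [213. 333.]
pad [269.5 201.6] [269.7 201. ] [218. 326.]
catch [309.6 208.9] [311.6 195.5] [378. 356.]
gatebotR [307.5 229. ] [308.1 194.7] [370. 436.]
-6.2 [ 0.64198642 -0.04747592  0.        ] lever [ 0.5253246  -0.02876709  0.11      ]
eaveL [225.  144.7] [207.9 191.9] [40. 99.]
eaveR [314.1 168.3] [323.1 205.2] [396. 193.]
hinge [253.4 188.6] [240.  182.8] [154. 274.]
lipc [265.3 204.8] [268.8 208. ] [201. 339.]
lipL [261.2 201. ] [264.1 208. ] [185. 324.]
lipR [268.1 203.2] [272.6 209. ] [212. 333.]
pad [269.5 201.6] [269.7 201. ] [218. 326.]
catch [309.5 209.2] [311.7 196. ] [378. 357.]
gatebotR [307.4 229.3] [308.2 195.1] [370. 437.]
[ 0.50239903 -0.02334469  0.118     ] [ 0.49518009 -0.02537544  0.115     ] (array([ 0.50229174, -0.02135218,  0.10989347]), np.float64(0.001078871383418456))
```

```bash
cat >> h.py <<'E'
YAW=np.radians(-5.9); RC=Ro.from_euler('z',YAW); L0=np.r_[.5235,-.0265,.110]  # lever pad centre, shut
O=L0-RC.apply([-.118,.006,.11]); HY=.097
def pose(t,back=0,th=0,ph=0,off=(0,0,0)):
    """tool pose in world: tilt t (deg), backed off (m) along tool z, bar angle th, gate angle ph"""
    t=np.radians(t); R=Ro.from_matrix(np.c_[[-np.cos(t),0,-np.sin(t)],[0,1,0],[np.sin(t),0,-np.cos(t)]])
    p=np.r_[-.120,HY-.091,.110]+off+R.apply([0,0,.019-back])
    B=Ro.from_rotvec([-th,0,0]); c=np.r_[0,HY-.146,.110]; p=c+B.apply(p-c); R=B*R
    G=Ro.from_rotvec([0,0,-ph]); h=np.r_[-.076,HY,0]; p=h+G.apply(p-h); R=G*R
    return O+RC.apply(p),RC*R
def now():
    s=read_state(); return s["tool_pos"],Ro.from_rotvec(s["tcp_rot"]),s
def rows(path,start=None):
    p,R=start or now()[:2]; out=[]
    for P,Q in path:
        d=R.inv().apply(P-p)*100; r=(R.inv()*Q).as_rotvec(); d=d.round(2)+0; r=r.round(3)+0
        out.append([*map(float,d),*map(float,r)])
        p=p+R.apply(d/100); R=R*Ro.from_rotvec(r)
    for i in range(0,len(out),8): print("[[%s]]"%",".join(str(x).replace(" ","").replace(".0,",",").replace(".0]","]") for x in out[i:i+8]))
E
python3 - <<'E'
from h import *
print(onz("top",[368,237],.15)); print(O)
p0,R0,_=now(); P,Q=pose(40,.10); print(P,Q.as_matrix().round(2))
y0=Ro.as_matrix(R0)[:,0]; a0=np.arctan2(y0[1],y0[0]); a1=np.pi+YAW; print(np.degrees([a0,a1]))
path=[]
for i in range(1,25):
    s=i/24; a=a0+(a1-a0)*s
    t=np.radians(40*max(0,(s-.5)*2))
    Rv=Ro.from_euler('z',a-np.pi)*Ro.from_matrix(np.c_[[-np.cos(t),0,-np.sin(t)],[0,1,0],[np.sin(t),0,-np.cos(t)]])
    u=np.clip(s*1.0,0,1); p=p0+(P-p0)*u; p=p+np.r_[.03,-.0,.05]*np.sin(np.pi*u)
    path.append((p,Rv))
rows(path,(p0,R0))
E
```

```text
[ 0.42651874 -0.30155418  0.15      ]
[ 0.64025818 -0.04459774  0.        ]
[ 0.4697206  -0.02094244  0.1720496 ] [[-0.76  0.1   0.64]
 [ 0.08  0.99 -0.07]
 [-0.64 -0.   -0.77]]
[ 19.58116392 174.1       ]
[[[2.18,-1.94,-0.41,-0.002,0,-0.112],[2.38,-1.69,-0.4,0,0,-0.113],[2.55,-1.41,-0.37,0,0,-0.112],[2.67,-1.14,-0.35,0,0,-0.112],[2.76,-0.84,-0.3,0,0,-0.113],[2.83,-0.56,-0.25,0,0,-0.112],[2.84,-0.26,-0.19,0,0,-0.113],[2.84,0.02,-0.12,0,0,-0.112]]]
[[[2.81,0.29,-0.05,0,0,-0.112],[2.75,0.56,0.04,0,0,-0.113],[2.66,0.82,0.11,0,0,-0.112],[2.55,1.06,0.2,0,0,-0.112],[2.42,1.29,0.29,-0.003,-0.058,-0.113],[2.3,1.5,0.23,-0.01,-0.058,-0.112],[2.15,1.7,0.21,-0.016,-0.058,-0.111],[1.98,1.88,0.19,-0.023,-0.059,-0.11]]]
[[[1.82,2.05,0.19,-0.029,-0.058,-0.109],[1.64,2.21,0.21,-0.035,-0.058,-0.106],[1.46,2.33,0.25,-0.042,-0.058,-0.105],[1.26,2.44,0.31,-0.047,-0.058,-0.102],[1.07,2.52,0.39,-0.054,-0.058,-0.098],[0.87,2.59,0.49,-0.059,-0.058,-0.096],[0.68,2.63,0.61,-0.064,-0.058,-0.092],[0.48,2.63,0.76,-0.07,-0.058,-0.088]]]
```

```bash
python3 -m crank '[[[2.2,-1.9,-0.4,0,0,-0.112],[2.4,-1.7,-0.4,0,0,-0.113],[2.55,-1.4,-0.4,0,0,-0.112],[2.7,-1.1,-0.35,0,0,-0.112],[2.8,-0.8,-0.3,0,0,-0.113],[2.8,-0.6,-0.25,0,0,-0.112],[2.8,-0.3,-0.2,0,0,-0.113],[2.8,0,-0.1,0,0,-0.112]]]' 6
```

```text
time: 0.77
tool_pos: [0.334, -0.4304, 0.2551]
tcp_rot: [-2.551, -1.833, -0.0]
wrist_force: [0.6, -0.1, -0.1]
width: 0.704
grip_force: 0.0
```

```bash
python3 -m crank '[[[2.8,0.3,0,0,0,-0.112],[2.75,0.6,0,0,0,-0.113],[2.65,0.8,0.1,0,0,-0.112],[2.55,1.1,0.2,0,0,-0.112],[2.4,1.3,0.3,0,-0.058,-0.113],[2.3,1.5,0.2,-0.01,-0.058,-0.112],[2.15,1.7,0.2,-0.016,-0.058,-0.111],[2,1.9,0.2,-0.023,-0.059,-0.11]]]'
python3 - <<'E'
from h import *
p,R,s=now(); print(p,s["q"].round(2),R.as_matrix().round(2))
P,Q=pose(40,.10)
d=(R.inv()*Q).as_rotvec(); n=10
rows([(p+(P-p)*i/n,R*Ro.from_rotvec(d*i/n)) for i in range(1,n+1)])
E
```

```text
time: 1.43
tool_pos: [0.4166, -0.2261, 0.236]
tcp_rot: [1.409, 2.574, -0.167]
wrist_force: [1.2, 0.3, 0.4]
width: 0.704
grip_force: 0.0
[ 0.41658775 -0.22610474  0.23596339] [-0.46 -0.27  2.14 -0.14  1.07 -0.98] [[-0.52  0.84  0.12]
 [ 0.82  0.54 -0.19]
 [-0.23 -0.   -0.97]]
[[[1.55,1.55,0.29,-0.041,-0.043,-0.081],[1.43,1.67,0.29,-0.041,-0.044,-0.081],[1.31,1.76,0.3,-0.04,-0.043,-0.081],[1.17,1.85,0.31,-0.041,-0.044,-0.081],[1.04,1.92,0.35,-0.041,-0.043,-0.081],[0.89,1.99,0.39,-0.041,-0.044,-0.081],[0.75,2.04,0.43,-0.041,-0.043,-0.081],[0.6,2.07,0.49,-0.041,-0.044,-0.081]]]
[[[0.45,2.1,0.55,-0.04,-0.043,-0.081],[0.31,2.1,0.62,-0.041,-0.044,-0.081]]]
```

```bash
python3 -m crank '[[[1.55,1.55,0.3,-0.041,-0.044,-0.081],[1.4,1.7,0.3,-0.041,-0.044,-0.081],[1.3,1.75,0.3,-0.041,-0.044,-0.081],[1.2,1.85,0.3,-0.041,-0.044,-0.081],[1,1.9,0.35,-0.041,-0.044,-0.081],[0.9,2,0.4,-0.041,-0.044,-0.081],[0.75,2,0.45,-0.041,-0.044,-0.081],[0.6,2,0.5,-0.041,-0.044,-0.081]]]' && python3 -m crank '[[[0.4,2.1,0.55,-0.041,-0.044,-0.081],[0.3,2.1,0.6,-0.041,-0.044,-0.081],[0,0,0,0,0,0]]]' 5;  python3 - <<'E'
from h import *
p,R,s=now(); print(s["q"].round(2),R.as_matrix().round(3))
P,Q=pose(40,.10); rows([(P,Q)])
t=read_camera("top"); u=read_camera("side")
a=cv2.resize(u[130:250,195:345],None,fx=4,fy=4,interpolation=cv2.INTER_CUBIC)
b=cv2.resize(t[150:250,200:350],None,fx=4,fy=4,interpolation=cv2.INTER_CUBIC)
cv2.imwrite("pics/s1.png",a); cv2.imwrite("pics/t1.png",b)
E
```

```text
time: 2.1
tool_pos: [0.459, -0.0635, 0.1841]
tcp_rot: [0.369, 2.503, -0.069]
wrist_force: [0.2, 0.7, -0.2]
width: 0.699
grip_force: 0.0
time: 2.35
tool_pos: [0.4703, -0.0223, 0.1718]
tcp_rot: [0.127, 2.437, -0.045]
wrist_force: [-1.1, 0.2, -0.7]
width: 0.584
grip_force: 0.0
[-0.1  -0.53  2.57 -0.01  0.4  -1.56] [[-0.759  0.103  0.642]
 [ 0.08   0.995 -0.066]
 [-0.646  0.001 -0.764]]
[[[0.04,0.13,-0.06,0,0.004,-0.001]]]
```

View pics/s1.png

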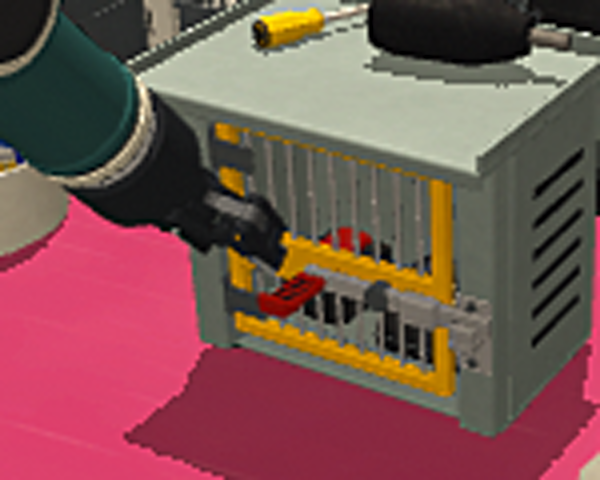

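The side crop shows the fingers just in front of the lever and above it, lined up with it: tips at crop (270,262), lever at crop (290,293). Joint 3 is at its limit here, so I'll identify the kinematics and check the tilt before I continue.

```bash
cat > k.py <<'E'
from h import *
from scipy.optimize import least_squares
lo=np.array([-2.63,-.94,.31,-1.31,0,-2.55]); hi=np.array([2.63,2.18,2.57,4.45,2.66,2.55])
Q0=np.array([-1.26591657,.264727255,1.60526628,0,1.27371270,-.0368772]); P0=np.array([.22603141,-.63530967,.23003764])
def fk(q,k,r6=np.pi/2):
    A=Ro.from_euler('z',q[0]); B=A*Ro.from_euler('y',q[1]); C=B*Ro.from_euler('y',q[2]); F=C*Ro.from_euler('z',q[3])*Ro.from_euler('y',q[4])*Ro.from_euler('z',q[5])
    p=np.r_[0,0,k[3]]+A.apply([k[4],0,0])+B.apply([0,0,k[0]])+C.apply([0,0,k[1]])+F.apply([0,0,k[2]])
    return p,F*Ro.from_euler('z',r6)
def fit():
    p,R,s=now(); q=s["q"]
    f=lambda k:np.r_[fk(Q0,k)[0]-P0,fk(q,k)[0]-p,[.003*k[4]]]
    k=least_squares(f,[.4,.4,.2,.2,0]).x
    best=min([np.pi/2,-np.pi/2,0,np.pi],key=lambda a:(fk(q,k,a)[1].inv()*R).magnitude())
    return k,best,f(k),(fk(q,k,best)[1].inv()*R).magnitude()
def ik(P,Q,q,k,r6):
    def f(x):
        p,R=fk(x,k,r6); return np.r_[(p-P)*10,(R.inv()*Q).as_rotvec()]
    s=least_squares(f,np.clip(q,lo+1e-3,hi-1e-3),bounds=(lo,hi)); return s.x,s.cost
E
python3 - <<'E'
from k import *
k,r6,res,e=fit(); print(k,r6,res.round(4),e)
np.save("k.npy",np.r_[k,r6])
q0=now()[2]["q"]
for t in (40,34,28,25):
    q=q0
    print("tilt",t)
    for b,th,ph in [(.1,0,0),(.05,0,0),(0,0,0),(0,.33,0)]+[(0,.33,a) for a in np.arange(.25,1.51,.25)]+[(.08,0,1.5)]:
        q,c=ik(*pose(t,b,th,ph),q,k,r6); print(b,th,ph,q.round(2),"" if c<1e-5 else "BAD %.4f"%c)
E
```

```text
[-2.1758357  -3.03160379 -3.19341897 -1.75667276  4.13327373] 1.5707963267948966 [-0.0238 -0.0074  0.0002 -0.0011 -0.0113 -0.0002  0.0124] 3.3548971518120165e-16
tilt 40
0.1 0 0 [-0.09 -0.53  2.57 -0.02  0.41 -1.55] 
0.05 0 0 [-0.09 -0.56  2.57 -0.02  0.44 -1.55] 
0 0 0 [-0.09 -0.6   2.57 -0.01  0.48 -1.55] BAD 0.0000
0 0.33 0 [-0.39 -0.59  2.57 -0.12  0.46 -1.89] BAD 0.0017
0 0.33 0.25 [-0.6  -0.56  2.57 -0.21  0.41 -1.77] BAD 0.0005
0 0.33 0.5 [-0.81 -0.51  2.57 -0.33  0.35 -1.63] 
0 0.33 0.75 [-1.03 -0.42  2.51 -0.42  0.33 -1.52] 
0 0.33 1.0 [-1.26 -0.33  2.45 -0.5   0.31 -1.43] 
0 0.33 1.25 [-1.5  -0.25  2.39 -0.54  0.29 -1.38] 
0 0.33 1.5 [-1.77 -0.17  2.32 -0.54  0.28 -1.39] 
0.08 0 1.5 [-1.35 -0.18  2.31 -0.46  0.36 -0.94] 
tilt 34
0.1 0 0 [-0.09 -0.42  2.42 -0.01  0.54 -1.55] 
0.05 0 0 [-0.09 -0.45  2.43 -0.01  0.57 -1.55] 
0 0 0 [-0.09 -0.47  2.43 -0.01  0.59 -1.55] 
0 0.33 0 [-0.45 -0.54  2.52 -0.13  0.5  -1.93] 
0 0.33 0.25 [-0.65 -0.48  2.48 -0.2   0.49 -1.83] 
0 0.33 0.5 [-0.86 -0.41  2.43 -0.26  0.47 -1.74] 
0 0.33 0.75 [-1.08 -0.33  2.38 -0.31  0.46 -1.67] 
0 0.33 1.0 
[... 586 characters left out ...]
 
0 0.33 1.25 [-1.63 -0.08  2.11 -0.27  0.57 -1.74] 
0 0.33 1.5 [-1.91 -0.02  2.05 -0.25  0.56 -1.79] 
0.08 0 1.5 [-1.26 -0.02  2.03 -0.25  0.69 -1.07] 
tilt 25
0.1 0 0 [-0.09 -0.23  2.2  -0.01  0.74 -1.55] 
0.05 0 0 [-0.09 -0.25  2.2  -0.01  0.76 -1.55] 
0 0 0 [-0.09 -0.27  2.2  -0.01  0.78 -1.55] 
0 0.33 0 [-0.56 -0.36  2.32 -0.13  0.66 -2.02] 
0 0.33 0.25 [-0.76 -0.31  2.27 -0.17  0.65 -1.94] 
0 0.33 0.5 [-0.96 -0.24  2.22 -0.21  0.64 -1.87] 
0 0.33 0.75 [-1.18 -0.17  2.16 -0.24  0.64 -1.82] 
0 0.33 1.0 [-1.42 -0.1   2.1  -0.25  0.64 -1.8 ] 
0 0.33 1.25 [-1.68 -0.03  2.04 -0.25  0.63 -1.81] 
0 0.33 1.5 [-1.96  0.03  1.98 -0.22  0.62 -1.86] 
0.08 0 1.5 [-1.22  0.03  1.95 -0.23  0.77 -1.06]
```

```bash
python3 - <<'E'
s=open("k.py").read()
s=s.replace("A.apply([k[4],0,0])","A.apply([0,k[4],0])").replace("[.003*k[4]]","fk(Q1,k)[0]-P1,1e-3*(k-[.45,.4,.25,.2,.025])")
s=s.replace("def fk(","Q1=np.array([-.46,-.27,2.14,-.14,1.07,-.98]); P1=np.array([.41658775,-.22610474,.23596339])\ndef fk(").replace("[.4,.4,.2,.2,0]).x","[.4,.4,.2,.2,0],bounds=(-.1,.8)).x")
open("k.py","w").write(s)
E
python3 - <<'E'
from k import *
k,r6,res,e=fit(); print(k,r6,res.round(4),e)
np.save("k.npy",np.r_[k,r6])
q0=now()[2]["q"]
for t in (40,32,26):
    q=q0
    print("tilt",t)
    for b,th,ph in [(.1,0,0),(.05,0,0),(0,0,0),(0,.33,0)]+[(0,.33,a) for a in (.4,.8,1.2,1.5)]+[(.08,0,1.5)]:
        q,c=ik(*pose(t,b,th,ph),q,k,r6); print(b,th,ph,q.round(2),"" if c<1e-5 else "BAD %.4f"%c)
E
```

```text
[0.51516054 0.5647936  0.35137762 0.24933526 0.02505603] 1.5707963267948966 [ 0.0001  0.0002 -0.0013  0.0002  0.0001 -0.0007 -0.0002 -0.0002  0.002
  0.0001  0.0002  0.0001  0.      0.    ] 3.3548971518120165e-16
tilt 40
0.1 0 0 [-0.09 -0.53  2.57 -0.02  0.41 -1.55] 
0.05 0 0 [-0.09 -0.37  2.56 -0.02  0.25 -1.54] 
0 0 0 [-0.1  -0.2   2.53 -0.05  0.11 -1.52] 
0 0.33 0 [ 0.14 -0.08  2.49 -1.31  0.41 -0.28] BAD 0.0008
0 0.33 0.4 [ 0.4   0.04  2.4  -1.13  0.82  0.07] 
0 0.33 0.8 [ 0.51  0.2   2.21 -0.85  1.11  0.27] 
0 0.33 1.2 [ 0.51  0.36  1.99 -0.62  1.34  0.44] 
0 0.33 1.5 [ 0.47  0.47  1.83 -0.46  1.48  0.58] 
0.08 0 1.5 [ 0.6   0.29  1.87 -0.55  1.46  0.84] 
tilt 32
0.1 0 0 [-0.09 -0.44  2.45 -0.01  0.58 -1.56] 
0.05 0 0 [-0.1  -0.31  2.45 -0.01  0.44 -1.56] 
0 0 0 [-0.1  -0.17  2.44 -0.01  0.31 -1.55] 
0 0.33 0 [ 0.15 -0.06  2.43 -1.03  0.49 -0.55] 
0 0.33 0.4 [ 0.35  0.04  2.33 -0.9   0.83 -0.16] 
0 0.33 0.8 [ 0.44  0.18  2.17 -0.71  1.09  0.11] 
0 0.33 1.2 [ 0.44  0.32  1.99 -0.51  1.3   0.34] 
0 0.33 1.5 [ 0.41  0.42  1.85 -0.37  1.42  0.51] 
0.08 0 1.5 [ 0.54  0.21  1.91 -0.47  1.37  0.75] 
tilt 26
0.1 0 0 [-0.1  -0.36  2.36 -0.    0.69 -1.56] 
0.05 0 0 [-0.1  -0.25  2.37 -0.01  0.57 -1.56] 
0 0 0 [-0.1  -0.13  2.37 -0.01  0.45 -1.56] 
0 0.33 0 [ 0.15 -0.03  2.36 -0.81  0.57 -0.76] 
0 0.33 0.4 [ 0.3   0.05  2.28 -0.75  0.86 -0.32] 
0 0.33 0.8 [ 0.38  0.17  2.14 -0.6   1.09 -0.01] 
0 0.33 1.2 [ 0.39  0.3   1.98 -0.43  1.27  0.26] 
0 0.33 1.5 [ 0.36  0.38  1.86 -0.3   1.38  0.45] 
0.08 0 1.5 [ 0.49  0.15  1.94 -0.4   1.31  0.67]
```

Run:
```python
from h import *
p,R,s=now(); P,Q=pose(30,.08); d=(R.inv()*Q).as_rotvec(); n=4
pa=[(p+(P-p)*i/n,R*Ro.from_rotvec(d*i/n)) for i in range(1,n+1)]+[pose(30,b) for b in (.05,.02)]
rows(pa)
```

```text
[[[-0.26,0.07,0.51,0,0.044,-0.001],[-0.28,0.07,0.5,-0.001,0.044,-0.002],[-0.3,0.08,0.49,0,0.044,-0.001],[-0.32,0.07,0.47,-0.001,0.044,-0.002],[0,0,3,0,0,0],[0,0,3,0,0,0]]]
```

```bash
python3 -m crank '[[[-0.3,0.1,0.5,0,0.044,0],[-0.3,0.1,0.5,0,0.044,0],[-0.3,0.1,0.5,0,0.044,0],[-0.3,0.1,0.5,0,0.044,0],[0,0,2.5,0,0,0],[0,0,2,0,0,0],[0,0,0.5,0,0,0]]]' 5 40;  python3 - <<'E'
from h import *
p,R,s=now(); print(s["q"].round(2))
rows([pose(30,.03)]); rows([pose(30,0)])
u=read_camera("side");t=read_camera("top")
a=cv2.resize(u[150:230,220:320],None,fx=6,fy=6,interpolation=cv2.INTER_CUBIC)
b=cv2.resize(t[160:240,220:320],None,fx=6,fy=6,interpolation=cv2.INTER_CUBIC)[:,:]
cv2.imwrite("pics/st2.png",cv2.resize(np.hstack([a,b]),(800,320)))
E
```

```text
time: 3.03
tool_pos: [0.5165, -0.0259, 0.1174]
tcp_rot: [0.145, 2.618, -0.037]
wrist_force: [-0.4, 0.4, -0.6]
width: 0.589
grip_force: 0.0
[-0.09 -0.23  2.42 -0.02  0.43 -1.54]
[[[-0.06,0.01,-0.21,-0.003,-0.004,-0.007]]]
[[[-0.07,0.02,2.79,-0.003,-0.004,-0.007]]]
```

View pics/st2.png

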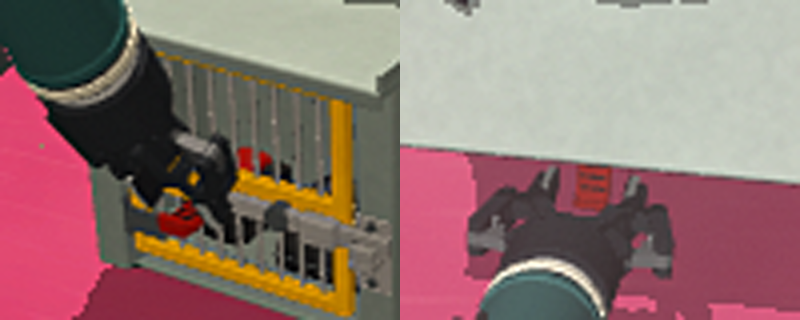

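The left panel (side view) shows the red lever between the fingers at about (180,217). In the right panel (top view) the lever at x≈593 is centred between the fingertips at 548 and 635. Now I'll advance and pinch.

```bash
python3 -m crank '[[[0,0,1.4,0,0,0],[0,0,1.4,0,0,0],[0,0,0,0,0,0]]]' && python3 -m crank '[[[0,0,0,0,0,0],[0,0,0,0,0,0],[0,0,0,0,0,0],[0,0,0,0,0,0],[0,0,0,0,0,0],[0,0,0,0,0,0]]]' 0 50;  python3 - <<'E'
from h import *
p,R,s=now(); print(s["q"].round(2))
rows([pose(30,0)])
n=12; S=(p,R)
# press relative to the actual grasp: rigid motion about the pivot
def rel(th,ph,R0=R,p0=p):
    a=pose(30,0)
    b=pose(30,0,th,ph); M=b[1]*a[1].inv(); return b[0]+M.apply(p0-a[0]),M*R0
rows([rel(.32*i/n,0) for i in range(1,n+1)],S)
np.savez("g.npz",p=p,r=R.as_rotvec())
E
```

```text
time: 3.38
tool_pos: [0.5306, -0.0268, 0.0951]
tcp_rot: [0.143, 2.615, -0.037]
wrist_force: [-1.0, 0.4, 0.1]
width: 0.587
grip_force: 0.0
time: 3.88
tool_pos: [0.5313, -0.0257, 0.0973]
tcp_rot: [0.14, 2.612, -0.036]
wrist_force: [-0.9, 5.2, 1.3]
width: 0.264
grip_force: 50.3
[-0.09 -0.16  2.41 -0.02  0.36 -1.54]
[[[0.21,-0.16,0.31,-0.001,0.003,-0.004]]]
[[[0.08,-0.04,0.13,0.023,0,-0.013],[0.07,-0.03,0.13,0.023,0,-0.014],[0.08,-0.04,0.13,0.023,0,-0.013],[0.07,-0.03,0.13,0.023,0,-0.014],[0.08,-0.04,0.13,0.023,-0.001,-0.013],[0.07,-0.04,0.13,0.023,0,-0.013],[0.08,-0.03,0.13,0.023,0,-0.014],[0.07,-0.04,0.13,0.023,0,-0.013]]]
[[[0.08,-0.04,0.13,0.023,0,-0.014],[0.07,-0.03,0.13,0.024,0,-0.013],[0.08,-0.04,0.13,0.023,0,-0.013],[0.08,-0.03,0.13,0.023,0,-0.014]]]
```

```bash
python3 -m crank '[[[0.08,-0.04,0.13,0.023,0,-0.013],[0.08,-0.04,0.13,0.023,0,-0.013],[0.08,-0.04,0.13,0.023,0,-0.013],[0.08,-0.04,0.13,0.023,0,-0.013],[0.08,-0.04,0.13,0.023,0,-0.013],[0.08,-0.04,0.13,0.023,0,-0.013]]]' && python3 -m crank '[[[0.08,-0.04,0.13,0.023,0,-0.013],[0.08,-0.04,0.13,0.023,0,-0.013],[0.08,-0.04,0.13,0.023,0,-0.013],[0.08,-0.04,0.13,0.023,0,-0.013],[0.08,-0.04,0.13,0.023,0,-0.013],[0.08,-0.04,0.13,0.023,0,-0.013],[0,0,0,0,0,0]]]';  python3 - <<'E'
from h import *
p,R,s=now(); print(s["q"].round(2))
g=np.load("g.npz"); print("moved",RC.inv().apply(p-g["p"]),RC.inv().apply((R*Ro.from_rotvec(g["r"]).inv()).as_rotvec()))
u=read_camera("side")
cv2.imwrite("pics/s3.png",cv2.resize(u[150:250,220:345],None,fx=5,fy=5,interpolation=cv2.INTER_CUBIC))
E
```

```text
time: 4.38
tool_pos: [0.5311, -0.0285, 0.0885]
tcp_rot: [0.086, 2.611, -0.245]
wrist_force: [-4.3, 7.4, 2.9]
width: 0.267
grip_force: 50.9
time: 4.97
tool_pos: [0.5307, -0.0326, 0.0802]
tcp_rot: [0.03, 2.598, -0.453]
wrist_force: [-5.5, 4.3, 6.4]
width: 0.27
grip_force: 51.2
[ 0.15 -0.06  2.4  -0.93  0.51 -0.64]
moved [ 8.35665516e-05 -6.90133644e-03 -1.71059711e-02] [-0.31862318 -0.0003666  -0.00220524]
```

View pics/s3.png

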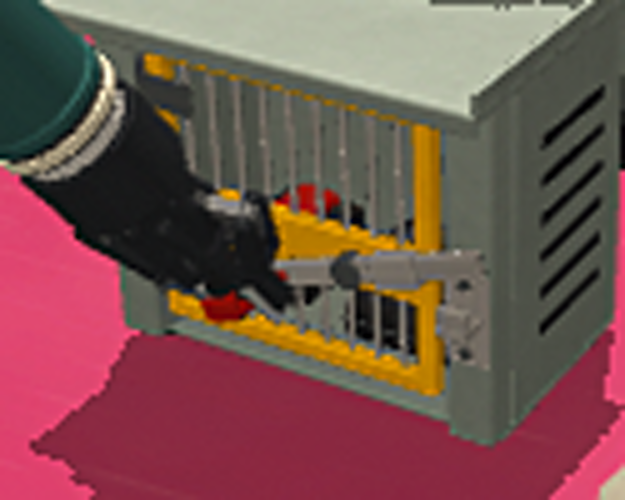

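The latch bar is tilted, with its tip at crop (475,265) clear above the catch at (460,320), and the lever is still pinched. Next is swinging the gate.

Run:
```python
from k import *
p,R,s=now(); kk=np.load("k.npy"); k,r6=kk[:5],kk[5]
h=O+RC.apply([-.076,.097,0]); print(h, np.hypot(*(p-h)[:2]))
pa=[]; q=s["q"]
for i in range(1,20):
    G=Ro.from_rotvec([0,0,-.08*i]); pa.append((h+G.apply(p-h),G*R))
    qn,c=ik(*pa[-1],q,k,r6); 
    if i%4==1: print(i,qn.round(2),np.abs(qn-q).max()*12,c)
    q=qn
rows(pa[:8],(p,R))
```

```text
[0.57463164 0.05970067 0.        ] 0.10220718119879782
1 [ 0.19 -0.05  2.39 -0.93  0.58 -0.53] 1.2543155306127876 3.6870780975300433e-22
5 [ 0.33  0.03  2.31 -0.85  0.83 -0.22] 0.836155166270011 3.954554450454534e-26
9 [ 0.41  0.14  2.19 -0.71  1.04  0.02] 0.6662745939573319 8.13127622520291e-31
13 [ 0.43  0.25  2.06 -0.56  1.21  0.23] 0.5887264562566269 4.135934555571589e-30
17 [ 0.41  0.36  1.91 -0.42  1.36  0.42] 0.5653302538367748 2.671264832865096e-31
[[[0.61,0.28,-0.46,0.038,0.025,0.066],[0.61,0.29,-0.47,0.039,0.025,0.065],[0.61,0.28,-0.46,0.038,0.025,0.066],[0.61,0.29,-0.47,0.038,0.024,0.066],[0.61,0.28,-0.46,0.039,0.025,0.065],[0.61,0.29,-0.46,0.038,0.025,0.066],[0.61,0.28,-0.47,0.038,0.025,0.066],[0.61,0.28,-0.46,0.039,0.025,0.065]]]
```

```bash
python3 -m crank '[[[0.61,0.28,-0.46,0.038,0.025,0.066],[0.61,0.28,-0.46,0.038,0.025,0.066],[0.61,0.28,-0.46,0.038,0.025,0.066]]]'; python3 -m crank '[[[0.61,0.28,-0.46,0.038,0.025,0.066],[0.61,0.28,-0.46,0.038,0.025,0.066],[0.61,0.28,-0.46,0.038,0.025,0.066],[0,0,0,0,0,0]]]'
```

```text
time: 5.27
tool_pos: [0.5096, -0.02, 0.0805]
tcp_rot: [0.353, 2.605, -0.534]
wrist_force: [-3.7, 4.3, 3.4]
width: 0.268
grip_force: 51.5
time: 5.6
tool_pos: [0.4917, -0.0024, 0.0802]
tcp_rot: [0.673, 2.581, -0.616]
wrist_force: [-7.3, 1.7, 7.5]
width: 0.27
grip_force: 51.6
```

```bash
python3 -m crank '[[[0.61,0.28,-0.46,0.038,0.025,0.066],[0.61,0.28,-0.46,0.038,0.025,0.066],[0.61,0.28,-0.46,0.038,0.025,0.066],[0.61,0.28,-0.46,0.038,0.025,0.066],[0.61,0.28,-0.46,0.038,0.025,0.066],[0.61,0.28,-0.46,0.038,0.025,0.066],[0,0,0,0,0,0]]]'
python3 - <<'E'
from k import *
p,R,s=now(); h=O+RC.apply([-.076,.097,0]); print(s["q"].round(2),np.hypot(*(p-h)[:2]))
g=np.load("g.npz"); p0=np.r_[.5307,-.0326,0]; a=lambda v:np.arctan2(v[1],v[0]); print("gate",(a(p0-h)-a(p-h))%6.2832)
G=Ro.from_rotvec([0,0,-.08]); rows([(h+G.apply(p-h),G*R)])
u=read_camera("side")
cv2.imwrite("pics/s4.png",cv2.resize(u[130:270,190:365],None,fx=4,fy=4,interpolation=cv2.INTER_CUBIC))
E
```

```text
time: 6.18
tool_pos: [0.4711, 0.0427, 0.0803]
tcp_rot: [1.315, 2.425, -0.756]
wrist_force: [-10.8, 3.5, 8.8]
width: 0.266
grip_force: 51.9
[ 0.42  0.22  2.09 -0.59  1.18  0.18] 0.10493416914323253
gate 0.9634072124226765
[[[0.63,0.29,-0.47,0.038,0.025,0.066]]]
```

View pics/s4.png

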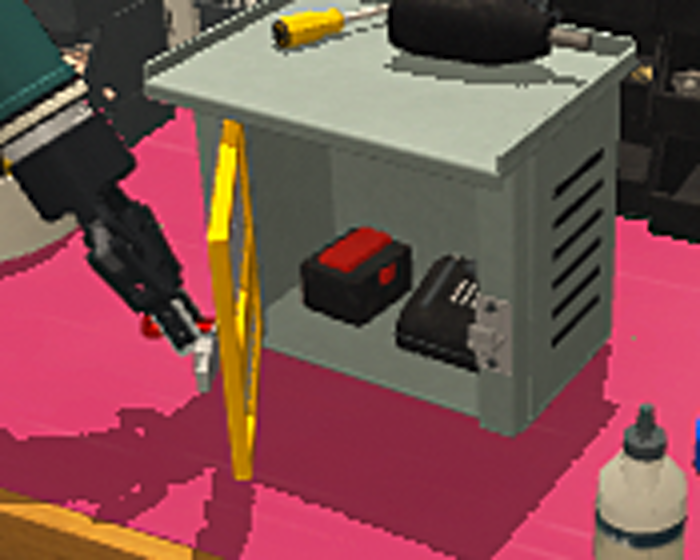

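The gate has swung about 0.96 rad, its free edge now at crop (235,300) facing the camera. The lever is still pinched at (180,325) and the bottle is untouched at (645,470). I'll continue with 7 more rows.

```bash
python3 -m crank '[[[0.61,0.28,-0.46,0.038,0.025,0.066],[0.61,0.28,-0.46,0.038,0.025,0.066],[0.61,0.28,-0.46,0.038,0.025,0.066],[0.61,0.28,-0.46,0.038,0.025,0.066],[0.61,0.28,-0.46,0.038,0.025,0.066],[0.61,0.28,-0.46,0.038,0.025,0.066],[0.61,0.28,-0.46,0.038,0.025,0.066],[0,0,0,0,0,0]]]'
python3 - <<'E'
from k import *
p,R,s=now(); h=O+RC.apply([-.076,.097,0]); print(s["q"].round(2),np.hypot(*(p-h)[:2]))
p0=np.r_[.5307,-.0326,0]; a=lambda v:np.arctan2(v[1],v[0]); ga=(a(p0-h)-a(p-h))%6.2832; print("gate",ga)
# lower bar: rotate tool back about the gate's bar pivot by +.32
RG=RC*Ro.from_rotvec([0,0,-ga]); piv=h+RG.apply([0,-.146,.11]); n=8; pa=[]
for i in range(1,n+1):
    M=Ro.from_rotvec(RG.apply([.31*i/n,0,0])); pa.append((piv+M.apply(p-piv),M*R))
rows(pa)
E
```

```text
time: 6.9
tool_pos: [0.4769, 0.1006, 0.0806]
tcp_rot: [2.03, 2.061, -0.877]
wrist_force: [-12.3, 9.7, 6.3]
width: 0.263
grip_force: 51.3
[ 0.39  0.4   1.85 -0.33  1.42  0.51] 0.10595700713481572
gate 1.5228701201882409
[[[-0.1,0.05,-0.18,-0.034,0.001,0.019],[-0.1,0.05,-0.18,-0.034,0,0.019],[-0.1,0.04,-0.18,-0.033,0.001,0.019],[-0.1,0.05,-0.18,-0.034,0,0.019],[-0.1,0.05,-0.18,-0.034,0.001,0.019],[-0.1,0.05,-0.18,-0.034,0,0.019],[-0.1,0.05,-0.18,-0.033,0.001,0.019],[-0.11,0.04,-0.18,-0.034,0,0.019]]]
```

```bash
python3 -m crank '[[[-0.1,0.05,-0.18,-0.034,0,0.019],[-0.1,0.05,-0.18,-0.034,0,0.019],[-0.1,0.05,-0.18,-0.034,0,0.019],[-0.1,0.05,-0.18,-0.034,0,0.019],[-0.1,0.05,-0.18,-0.034,0,0.019],[-0.1,0.05,-0.18,-0.034,0,0.019],[-0.1,0.05,-0.18,-0.034,0,0.019],[-0.1,0.05,-0.18,-0.034,0,0.019]]]'; python3 -m crank '[[[0,0,0,0,0,0],[0,0,0,0,0,0],[0,0,0,0,0,0],[0,0,0,0,0,0],[0,0,0,0,0,0]]]' 4.5
python3 - <<'E'
from h import *
p,R,s=now(); print(R.as_matrix().round(2))
u=read_camera("side");t=read_camera("top")
a=cv2.resize(u[130:270,170:345],(700,560),interpolation=cv2.INTER_CUBIC)
b=cv2.resize(t[130:270,170:345],(700,560),interpolation=cv2.INTER_CUBIC)
cv2.imwrite("pics/st5.png",cv2.resize(np.hstack([a,b]),(800,320)))
E
```

```text
time: 7.57
tool_pos: [0.4831, 0.099, 0.0961]
tcp_rot: [1.997, 1.879, -0.534]
wrist_force: [-13.7, 11.7, 10.4]
width: 0.269
grip_force: 52.5
time: 7.98
tool_pos: [0.487, 0.0967, 0.0947]
tcp_rot: [1.991, 1.878, -0.532]
wrist_force: [0.4, 0.3, -0.0]
width: 0.526
grip_force: 0.0
[[ 0.05  1.   -0.03]
 [ 0.87 -0.06 -0.5 ]
 [-0.5  -0.   -0.87]]
```

View pics/st5.png

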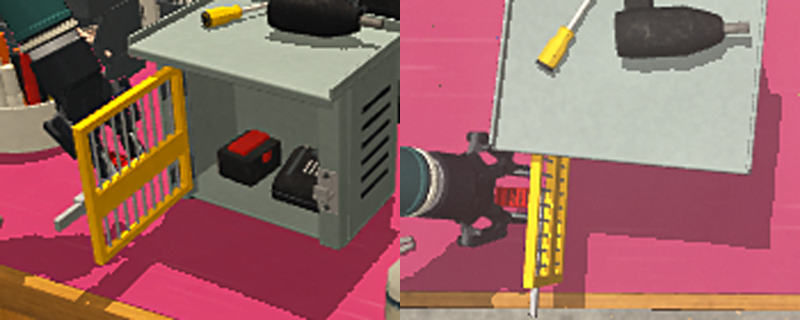

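The gate stands near a right angle in both views and the fingers are open around the red lever (right panel, about (510,195)), with no contact force. I'll retreat along the tool axis.

```bash
python3 -m crank '[[[0,0,-1,0,0,0],[0,0,-2,0,0,0],[0,-0.3,-2.5,0,0,0],[0,-0.3,-3,0,0,0],[0,-0.5,-3,0,0,0],[0,-0.5,-3,0,0,0],[0,-0.5,-2,0,0,0],[0,0,0,0,0,0]]]'; python3 -m crank '[[[0,0,0,0,0,0],[0,0,0,0,0,0],[0,0,0,0,0,0],[0,0,0,0,0,0]]]'
python3 - <<'E'
from h import *
u=read_camera("side");t=read_camera("top")
cv2.imwrite("pics/s6f.png",u)
a=cv2.resize(u[130:310,170:450],(800,514),interpolation=cv2.INTER_CUBIC)
cv2.imwrite("pics/s6.png",a)
# yellow gate top edge direction in the top view (z=.22)
hsv=cv2.cvtColor(t,cv2.COLOR_BGR2HSV); m=cv2.inRange(hsv,(20,150,120),(32,255,255)); m[:200]=0; m[270:]=0; m[:,:210]=0; m[:,260:]=0
ys,xs=np.nonzero(m); e=[(xs[ys==y].min(),y) for y in np.unique(ys)]
P=np.array([onz("top",np.r_[x,y],.22) for x,y in e]); f=np.polyfit(P[:,0],P[:,1],1); print(f,len(e),"gate deg",90-np.degrees(np.arctan(f[0])-YAW)if 0 else (np.degrees(np.arctan(f[0])),np.degrees(YAW)))
E
```

```text
time: 8.75
tool_pos: [0.4727, 0.1832, 0.2427]
tcp_rot: [1.991, 1.879, -0.52]
wrist_force: [-0.6, 0.5, -0.4]
width: 0.529
grip_force: 0.0
time: 9.08
tool_pos: [0.47, 0.179, 0.2361]
tcp_rot: [1.991, 1.878, -0.537]
wrist_force: [-0.1, -0.3, 0.2]
width: 0.529
grip_force: 0.0
[-0.04208045  0.09026672] 56 gate deg (np.float64(-2.409610733065048), np.float64(-5.9))
```

View pics/s6.png

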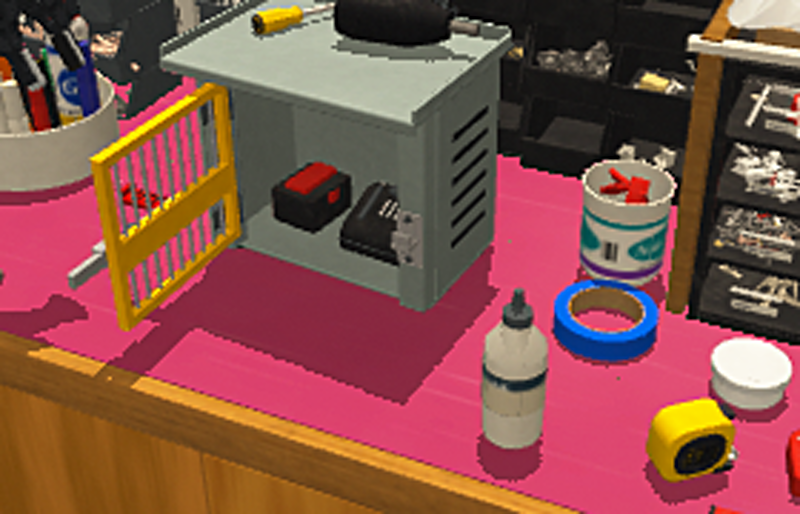

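The gate stands open at about 86.5°. The bar lies level, its tip at (80,275) running parallel to the gate's middle rail. The tape measure, tape roll, tin and bottle are where they were, and the arm is clear.

```bash
python3 -c "
from workcell import *
print(finish_job())"
```

```text
the job is handed in; nothing more can be done
None
```

I lifted the latch, swung the gate open to about 86.5°, let the bar drop back level and left the objects beside the cage untouched. The job is handed in at about 9 s of the 40 s limit.

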